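# Oil a lab handpiece on the wind-up oiling unit

### The job

First wind up the white oiling unit: turn its brass wing key clockwise (seen from above), in several part turns, until it comes up against its stop, about half a turn in all. Then lift the blue handpiece out of its black cup and push its open lower end squarely onto the unit's tilted brass nipple, past the snap and on until the orange spring collar is pressed nearly flush into its dark boss; hold it pressed there against the spring for two seconds and finish still holding it so, with nothing let go. Leave the plaster model, the white pot and the small black case where they stand.

Things in the scene. Friction and masses are not known exactly. Their poses are not given: they have to be found in the camera images.
- unit: White oiling unit, 96 x 156 x 44 mm housing, fixed to the worktop. Origin: centre of its underside; z up, front faces -x, long side along its y. On its top, 42 mm to +y, is the wing key; 38 mm to -y is a grey sloped console that carries the nipple. Its place and yaw vary.
- key_grip (a point): Centre of the brass key's wing, on the key's vertical axis, 72 mm above the worktop, 28 mm above the housing; turns with it. Wing 44 mm long along the point's x, 7 to 8 mm thick along its y (grip across y), 61 to 83 mm above the worktop; red dot on the -x ear. Under it a 9 mm shaft and a base collar 22 mm wide, 6 mm high.
- key (a joint): Angle wound, rad: 0 unwound, end stop at 3.3, growing clockwise seen from above; starts between 0 and 0.6. A ratchet-like friction (about 0.06 N m) keeps it where it is left; the spring adds up to 0.03 N m. It cannot be turned back by its own spring.
- nipple: Tilted brass nipple on the unit. Origin: centre of the dark boss's flat face (42 mm diameter) it rises from; z out along its axis, leaning 0.5 rad from vertical to the unit's -x. 15 mm diameter to z = 26 mm, tapering to 8 mm at the tip, z = 36 mm. Two sprung steel balls at z = 19 mm on +y and -y stick out to 11 mm from the axis: the snap, about 10 N to push past.
- collar (a joint): Orange spring collar round the nipple, 31 mm diameter, how far it is pressed in, m: 0 at rest (its top at z = 9 mm in the nipple frame), 0.008 at the end stop (1 mm proud of the boss). Spring 3 N at rest, rising 1 N per mm to 11 N. It springs back when not pushed.
- handpiece: 98 mm handpiece, 0.11-0.18 kg, upright in the cup, open end down. Origin: centre of its mouth; z towards the nose. Steel sleeve 30 mm diameter from 0 to 44 mm, blue grip 25 mm diameter from 44 to 84 mm, then nose. Mouth 19 mm diameter (17.5 across flats), lip 4 mm high, bore 22 mm, 43 mm deep. Snapped on when its mouth is below z = 10.6 mm in the nipple frame; it meets the collar at z = 9 mm.
- rest: Black fixed cup, 54 mm foot diameter, 43 mm at the rim, 16 mm high, opening 35 mm, inner floor 6 mm above the worktop. The handpiece stands in it. Origin: centre of its underside.
- stone_model: Bystander: cream plaster jaw model, 56 x 63 x 27 mm, loose. Origin: centre of its underside.
- white_pot: Bystander: white lidded pot, 48 mm diameter, 49 mm high, loose. Origin: centre of its underside.
- bur_case: Bystander: small black case, 28 x 56 x 22 mm, loose. Origin: centre of its underside.
There are look-alikes about, which are no part of the job. Leave any green or pink look-alike of the handpiece alone.

How it is judged:
On the way, in this order (a step that is already met when the one before it is completed fails the run):
1. the key is wound at least to 2.8 rad of its 3.3 (value of joint key above 2.8 rad), for 0.2 s.
2. the handpiece is lifted clear of its cup (height (world z) of handpiece above 0.03 m and distance between handpiece and rest above 0.03 m and contact force between the fingers and handpiece above 1 N), for 0.1 s.
3. the handpiece is snapped squarely onto the nipple and the collar held pressed in by more than 5 of its 8 mm for 1.5 s (value of joint collar above 0.005 m and z of handpiece in the frame of nipple between -0.003 and 0.006 m and x of handpiece in the frame of nipple between -0.004 and 0.004 m and y of handpiece in the frame of nipple between -0.004 and 0.004 m and angle between the z axis of handpiece and the z axis of nipple, either way round below 0.12 rad and value of joint key above 2.75 rad and contact force between the fingers and handpiece above 3 N), for 1.5 s.
At the end, for the whole second after the job is handed in: Still gripped (over 3 N), the handpiece sits past the snap: mouth under 6 mm from the boss face, centred within 4 mm, axis within 0.12 rad of the nipple's; the collar is held in by more than 5 of its 8 mm; the key stands beyond 2.75 rad (all of step 3); the arm keeps its last pose, push and grip.
It fails at once if the plaster model is moved by more than 20 mm (distance of stone_model from where it was at the start of the episode above 0.02 m).
It fails at once if the white pot is moved by more than 20 mm (distance of white_pot from where it was at the start of the episode above 0.02 m).
It fails at once if the small black case is moved by more than 20 mm (distance of bur_case from where it was at the start of the episode above 0.02 m).
It also fails if it takes over 67 s, if anything falls off the work surface, if the arm or the gripper's body presses on something with over 40 N, if the wrist force passes 120 N, or if a joint passes its speed limit or range.

### The arm

A 7-joint arm with a two-finger parallel gripper is mounted at the origin on a cart in front of the work surface, level with it; the furniture and walls round the work are solid. World frame = base frame: x ahead of the robot, y to its left, z up, the work surface at z = 0. Lengths are in m, angles in rad, forces in N, time in s.
With the tool pointing down it reaches from about 0.425 to 0.925 m from the base axis. Payload 6.8 kg.
Tool frame: the origin (TCP) lies at the very end of the fingers, on their centre line; the grasp point (between the pads) lies 19 mm behind it (r.tcp_to_grasp is the distance from the TCP to the grasp point, in m); z points along the fingers, y is the line along which they close (so a half turn about z gives the same grasp; the last joint's range is limited). The gripper opens to 85 mm and grips with 20 to 120 N. Pads are 22 mm wide; open, the fingers measure 114 mm over their backs; the gripper's body (76 mm by 85 mm) begins 54 mm behind the grasp point. The pads swing forward as they close: fully open they stand 13 mm farther back than shut.
Start: joints at [1.126, 0.477, 0.022, 1.555, -0.011, 1.109, -0.083], TCP at [0.223, -0.637, 0.231] pointing down, gripper open.
Joint ranges: [-2.96, 2.96], [-0.34, 2.1], [-1.41, 1.46], [0.24, 2.44], [-1.37, 4.51], [0.17, 1.92], [-2.96, 2.96]. Speed limits (rad/s): [2.39, 2.39, 3.14, 3.14, 3.14, 3.14, 3.14].

### API

Orientations are given as a rotation vector (axis times angle).
In Python, from bench import r gives the robot as it stands.
- The arm moves only by the tool step_arm, never from a script. Its argument "moves" is a list of rows, each a list of 7 numbers: the shift along the tool's x, y, z in mm, then the turn, a rotation vector about the tool's x, y, z in rad, then the finger opening in mm, from 0 to 85.4. A call has 1 to 8 rows; each row is the pose to reach, as a shift and turn from the pose commanded when the call began, along the tool's axes at that moment; what a row does not reach only later rows make up. A row lasts 1/10 s, in which the tool goes at most 50 mm and 8.59 degrees, less where a joint would pass 70% of its speed; a pose out of reach is approached as far as the arm can. A call with a gripper value outside its range is refused whole. The fingers move at their own pace and stop on an object; "grip_force" is the grip in N (left out, the last holds). Time passes only in rows, so rows that repeat a pose let the fingers close. It gives the time, the measured TCP pose, the force, the opening and the grip force at its end, in the units of the state.
- r.get_obs(): the state, without advancing time (a new reading comes with each control period).
- r.grab_frame(name): name is "side" or "top" or "wrist"; returns a dict with "image" (384x512x3 uint8, red, green, blue), "depth" (384x512 float32, m along the optical axis (not along the pixel's ray), 0 where there is no reading), "mtx" (3x3 intrinsics, pixels), "rvec" (rotation vector, rad) and "tvec" (3), from world to camera coordinates, as OpenCV has them. Camera axes: x right, y down, z forward; pixel columns grow to the right and rows downward; lengths in m; the calibration is good to about 2 mm. A picture is of the moment at which its call begins.
- r.hand_in(): hands the job in; it is judged then, once.
The state is a dict: "clock": time; "joints": joint angles; "qvel": joint speeds; "tau": joint torques, N m; "tcp_pos": TCP position; "orientation": TCP orientation; "contact_force": force on the tool from outside, world axes, zero at the start; "moment": the same for the moment, N m; "grip_width": finger opening in m; "gripper_force": force on a finger pad.
Only numpy, scipy, OpenCV 4.12 (cv2) and the standard library are available. Lean on these libraries where they do the work, as an engineer would, in place of code of your own. Each camera call takes 0.05 s, during which the arm holds its last target. There are 200 camera calls.

## Working session

There is one attempt and no reset: what is moved stays moved. The work goes in short steps, Python scripts to look and compute and a tool call to move; the robot and the scene stay as the last step left them, time stands still between calls to the robot, and variables do not carry over. Pictures are saved under pics/ and viewed, at most 10 in all, crops included, and the job is handed in when it is done.

Besides the shell and the picture viewer there is one more tool, called after "Call:" in YAML: its name, and indented under it one key for each argument. step_arm: Moves the arm, as the interface text tells. Its arguments: {"type":"object","properties":{"moves":{"type":"array","items":{"type":"array","items":{"type":"number"}}},"grip_force":{"type":"number"}},"required":["moves"]}

```bash
mkdir -p pics
cat > h.py <<'E'
import numpy as np, cv2
from bench import r
from scipy.spatial.transform import Rotation as R
def cam(n):
    f=r.grab_frame(n); f['R']=cv2.Rodrigues(np.array(f['rvec'],float))[0]; f['t']=np.array(f['tvec'],float).ravel(); return f
def save(f,n): cv2.imwrite('pics/'+n,cv2.cvtColor(f['image'],cv2.COLOR_RGB2BGR))
def ray(f,u,v):
    d=f['R'].T@np.linalg.inv(f['mtx'])@np.array([u,v,1.]); return -f['R'].T@f['t'],d
def plane(f,u,v,z):
    c,d=ray(f,u,v); return c+d*(z-c[2])/d[2]
def cloud(f):
    h,w=f['depth'].shape; u,v=np.meshgrid(np.arange(w),np.arange(h))
    p=np.stack([u,v,np.ones_like(u)],-1)@np.linalg.inv(f['mtx']).T*f['depth'][...,None]
    return (p-f['t'])@f['R']
def T():
    o=r.get_obs(); return np.array(o['tcp_pos']),R.from_rotvec(o['orientation']).as_matrix()
def delta(pos,M):
    "shift (mm) and turn in the tool axes, from measured pose to goal"
    p,A=T(); return np.round(A.T@(np.array(pos)-p)*1e3,1),np.round(R.from_matrix(A.T@M).as_rotvec(),3)
E
python3 - <<'E'
from h import *
a=cam('top');b=cam('side');save(a,'top.png');save(b,'side.png')
for f in(a,b):print(f['mtx'],-f['R'].T@f['t'],f['R'])
print(r.get_obs(),r.tcp_to_grasp)
E
```

```text
[[477.54084192   0.         262.67909303]
 [  0.         477.54084192 187.72029029]
 [  0.           0.           1.        ]] [ 0.45619992 -0.23787275  1.05742796] [[ 0.00739271 -0.99980857 -0.01811562]
 [-0.99550043 -0.00564699 -0.09458864]
 [ 0.09446823  0.01873337 -0.9953516 ]]
[[476.47286515   0.         254.37921131]
 [  0.         476.47286515 193.50346286]
 [  0.           0.           1.        ]] [ 0.38391686 -1.05278606  0.48299729] [[ 0.98081724 -0.19410124  0.01795131]
 [-0.06866358 -0.43021172 -0.90011287]
 [ 0.18243589  0.88161362 -0.43528676]]
{'clock': 0.1, 'joints': array([ 1.12590299,  0.47768842,  0.0223514 ,  1.5563222 , -0.01150177,
        1.10928421, -0.08308917]), 'qvel': array([ 0.00026359, -0.00182374, -0.00055274, -0.00186194, -0.00113527,
       -0.00052696, -0.00133003]), 'tau': array([ 4.06000836e-03, -5.97761643e+01,  1.61284313e+00, -2.81958729e+01,
        1.26517258e-02,  5.00096648e-03,  4.84295902e-05]), 'tcp_pos': array([ 0.22287969, -0.63659937,  0.23045539]), 'orientation': array([-3.09564150e+00, -5.26315808e-01,  5.91412987e-04]), 'contact_force': array([-0.55335123, -0.16556313, -0.74771554]), 'moment': array([-0.03100511,  0.01567945,  0.0173461 ]), 'gripper_force': 0.0, 'grip_width': 0.08553369229065484} 0.0187
```

View pics/top.png

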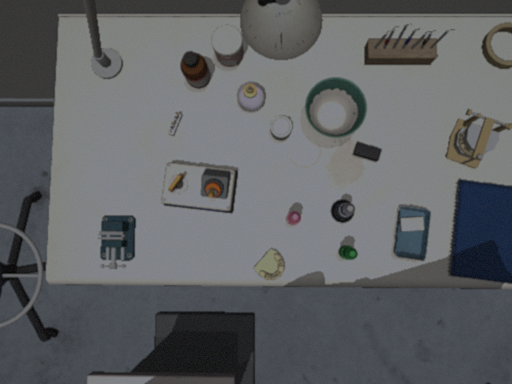

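View pics/side.png

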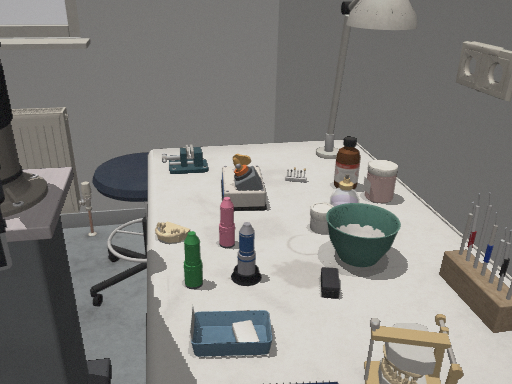

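Top view: unit at (199,186) with the key at (177,182) and nipple at (213,186). Handpiece candidates: pink (294,216), green (348,253) and dark blue in black cup (343,210) (side view: 227,222 / 193,260 / 246,250). Blue in the cup fits the description. The measuring script also makes the enlarged crop to confirm it.

Run:
```python
from h import *
a=cam('top');b=cam('side')
P=cloud(a);u=np.arange(512);
m=(abs(P[...,2]-.044)<.006);m[:, :150]=0;m[:,250:]=0;m[:150]=0;m[220:]=0
pts=P[m][:,:2];print(len(pts),cv2.minAreaRect((pts*1000).astype(np.float32)),np.median(P[m][:,2]))
for nm,f,roi in(('top',a,(150,215,160,240)),('side',b,(150,210,215,270))):
    Q=cloud(f);hsv=cv2.cvtColor(f['image'],cv2.COLOR_RGB2HSV)
    k=np.zeros(hsv.shape[:2],bool);k[roi[0]:roi[1],roi[2]:roi[3]]=1
    o=k&(hsv[...,0]<25)&(hsv[...,1]>150)&(hsv[...,2]>70)
    n,l,s,c=cv2.connectedComponentsWithStats(o.astype(np.uint8))
    for i in range(1,n):
        if s[i,4]>8: print(nm,s[i],c[i],np.median(Q[l==i],0),Q[l==i][:,2].max())
    hb=(hsv[...,0]>100)&(hsv[...,0]<130)&(hsv[...,1]>60)
    r2=np.zeros_like(k)
    if nm=='top': r2[190:235,320:365]=1
    else: r2[215:290,225:270]=1
    q=Q[r2&(Q[...,2]>.02)&(Q[...,2]<.2)]
    for z in(.03,.05,.065,.08,.095,.105):
        w=q[abs(q[:,2]-z)<.006]
        if len(w)>5:print(nm,z,len(w),w.min(0)[:2],w.max(0)[:2],w.mean(0)[:2])
A=cv2.cvtColor(a['image'],cv2.COLOR_RGB2BGR);B=cv2.cvtColor(b['image'],cv2.COLOR_RGB2BGR)
c1=cv2.resize(A[150:220,150:250],(800,560)[:2] and (400,280),interpolation=2)
c2=cv2.resize(A[180:250,270:370],(400,280),interpolation=2)
c3=cv2.resize(B[145:215,200:300],(400,280),interpolation=2)
c4=cv2.resize(B[205:295,180:280],(400,280),interpolation=2)
cv2.imwrite('pics/crop.png',np.vstack([np.hstack([c1,c2]),np.hstack([c3,c4])]))
```

```text
1989 ((556.1630859375, -79.18787384033203), (149.94638061523438, 89.99273681640625), 83.6568832397461) 0.04424038085453039
top [206 183  15  13  89] [213.53932584 187.05617978] [ 0.54936046 -0.12012693  0.08667233] 1.0574279600456644
top 0.03 10 [ 0.49389439 -0.38728322] [ 0.51522434 -0.37861676] [ 0.50299434 -0.38121986]
top 0.05 43 [ 0.49302073 -0.40066422] [ 0.52067617 -0.37838715] [ 0.50379679 -0.38522246]
top 0.065 11 [ 0.49655306 -0.38751952] [ 0.51727253 -0.38053903] [ 0.5064717  -0.38327313]
top 0.08 6 [ 0.49618365 -0.38813735] [ 0.51259527 -0.38150504] [ 0.50216053 -0.3836698 ]
top 0.095 81 [ 0.49563618 -0.40408768] [ 0.51795292 -0.38174324] [ 0.50661515 -0.39151744]
top 0.105 48 [ 0.50110101 -0.40095385] [ 0.51529648 -0.38485947] [ 0.5076223 -0.3926602]
side [235 165  13  11  81] [241.33333333 170.4691358 ] [ 0.54679494 -0.126939    0.08206552] 0.09139629473225845
side 0.03 159 [ 0.48596024 -0.40940723] [ 0.52352793 -0.28993981] [ 0.50300415 -0.36704304]
side 0.05 189 [ 0.486494   -0.40996583] [ 0.52315094 -0.28439453] [ 0.50324703 -0.36887534]
side 0.065 136 [ 0.48665278 -0.4066781 ] [ 0.51895375 -0.2871694 ] [ 0.50169304 -0.36586478]
side 0.08 94 [ 0.4962777  -0.40678887] [ 0.51859765 -0.39037984] [ 0.50652403 -0.401984  ]
side 0.095 113 [ 0.49581325 -0.40648797] [ 0.52042631 -0.39139469] [ 0.50735521 -0.40001704]
side 0.105 52 [ 0.50120202 -0.40094045] [ 0.51573925 -0.3870214 ] [ 0.50832182 -0.39584351]
```

View pics/crop.png

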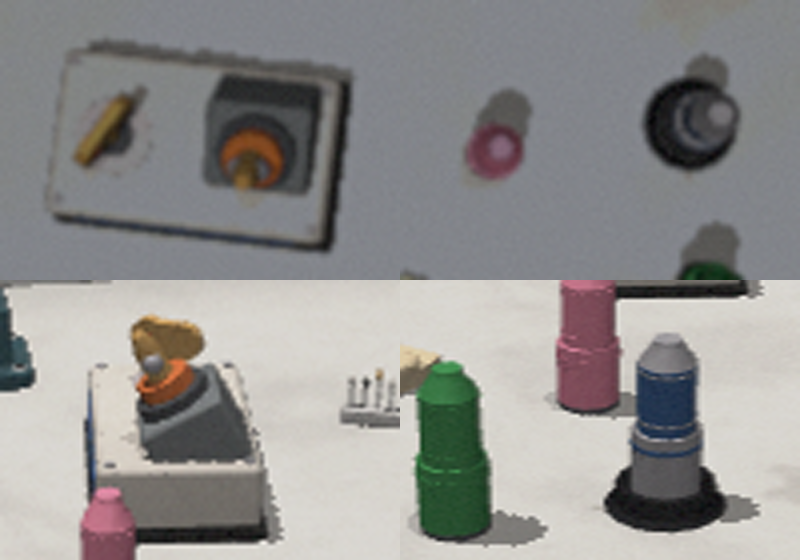

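Crop: the blue-banded, steel-sleeved piece in the black cup (right, lower right) is the handpiece. The pink and green ones are solid-coloured decoys. The key wing runs at about -36° in world and the unit yaw is about -0.11.

```bash
cat >> h.py <<'E'
def down(yaw):  # tool x yaw (deg), z down
    return R.from_euler('z',yaw,degrees=True).as_matrix()@np.diag([1,-1,-1.])
E
python3 -c "
from h import *
print(delta([.561,-.037,.19],down(144.5)))"
```

```text
(array([ 517.3, -454.3,   41.2]), array([-1.000e-03, -1.000e-03, -2.185e+00]))
```

Call:
step_arm:
  moves:
    - [517, -454, 0, 0, 0, -2.185, 85]
    - [517, -454, 0, 0, 0, -2.185, 85]
    - [517, -454, 0, 0, 0, -2.185, 85]
    - [517, -454, 0, 0, 0, -2.185, 85]
    - [517, -454, 0, 0, 0, -2.185, 85]
    - [517, -454, 0, 0, 0, -2.185, 60]
    - [517, -454, 0, 0, 0, -2.185, 40]
    - [517, -454, 0, 0, 0, -2.185, 40]

```text
clock: 1.0
tcp_pos: [0.4201, -0.2869, 0.2315]
orientation: [2.252, 2.19, -0.0]
contact_force: [1.0, -0.8, -0.0]
grip_width: 0.0433
gripper_force: 0.0
```

```bash
python3 -c "
from h import *
print(T()[0],r.get_obs()['joints'].round(2));print(delta([.561,-.037,.19],down(144.5)))"
```

```text
[ 0.42005749 -0.28686195  0.23145773] [ 0.8   0.23 -0.38  1.93  0.1   1.    0.35]
(array([253.7, 133.8,  41.4]), array([-0.   ,  0.001, -0.979]))
```

Call:
step_arm:
  moves:
    - [254, 134, 41, 0, 0, -0.979, 40]
    - [254, 134, 41, 0, 0, -0.979, 40]
    - [254, 134, 41, 0, 0, -0.979, 40]
    - [254, 134, 41, 0, 0, -0.979, 40]
    - [254, 134, 41, 0, 0, -0.979, 40]
    - [254, 134, 41, 0, 0, -0.979, 40]
    - [254, 134, 41, 0, 0, -0.979, 40]
    - [254, 134, 41, 0, 0, -0.979, 40]

```text
clock: 1.8
tcp_pos: [0.5622, -0.038, 0.1898]
orientation: [-0.962, -2.99, -0.001]
contact_force: [-0.7, -0.6, -0.0]
grip_width: 0.0397
gripper_force: 0.0
```

```bash
python3 -c "
from h import *
f=cam('wrist');save(f,'w1.png');print(T()[0],r.get_obs()['joints'].round(2),-f['R'].T@f['t'],f['R'].T[:,2]);print(delta([.561,-.037,.19],down(144.5)))
np.savez('w1.npz',P=cloud(f),I=f['image'],mtx=f['mtx'],R=f['R'],t=f['t'])"
```

```text
[ 0.56188342 -0.0395545   0.189914  ] [ 0.47  0.41 -0.65  1.83  0.29  0.99  0.64] [0.50055186 0.00598553 0.33218109] [ 0.24147049 -0.17355979 -0.95476123]
(array([ 2.2,  1.5, -0.1]), array([-0.001, -0.001, -0.008]))
```

View pics/w1.png

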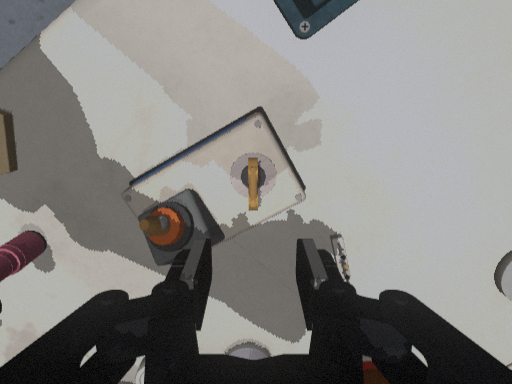

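Wrist view: key wing from (253,158) to (254,210), orange collar at (165,225), housing corners at about (260,108), (305,190), (125,190). I'll measure the key, housing and nipple from this frame.

Run:
```python
from h import *
d=np.load('w1.npz');P=d['P'];I=d['I'];hsv=cv2.cvtColor(I,cv2.COLOR_RGB2HSV)
f=dict(mtx=d['mtx'],R=d['R'],t=d['t'])
k=np.zeros(I.shape[:2],bool);k[145:220,235:275]=1
m=k&(P[...,2]>.062)&(P[...,2]<.1)
w=P[m];print('wing',len(w),cv2.minAreaRect((w[:,:2]*1e3).astype(np.float32)),w[:,2].max(),w.mean(0))
t=w[w[:,2]>.078];print('wing top',len(t),t.mean(0),cv2.minAreaRect((t[:,:2]*1e3).astype(np.float32)))
dd=np.linalg.svd(t[:,:2]-t[:,:2].mean(0))[2][0];print('ang',np.degrees(np.arctan2(dd[1],dd[0])))
# housing
k[:]=0;k[95:260,110:320]=1
h=k&(abs(P[...,2]-.044)<.005)
k8=h.astype(np.uint8)*255;k8=cv2.morphologyEx(k8,cv2.MORPH_OPEN,np.ones((3,3)))
pts=P[k8>0][:,:2]*1e3;print('house',cv2.minAreaRect(pts.astype(np.float32)))
for v in 'x':pass
# orange
o=(hsv[...,0]<16)&(hsv[...,1]>150)&(hsv[...,2]>60);z=np.zeros_like(k);z[195:250,135:195]=1;o&=z
print('orange',o.sum(),[np.percentile(P[o][:,i],[2,50,98]).round(4) for i in range(3)])
n=np.load  
v=P[z&(P[...,2]>.05)];print(len(v),v.max(0))
# boss/console slope: dark grey pixels normals
g=z.copy();g[180:270,130:230]=1
g&=(hsv[...,1]<70)&(P[...,2]>.05)&(P[...,2]<.1)
q=P[g];c=q.mean(0);best=None
rng=np.random.default_rng(0)
for _ in range(500):
    a=q[rng.choice(len(q),3)];nn=np.cross(a[1]-a[0],a[2]-a[0]);L=np.linalg.norm(nn)
    if L<1e-5:continue
    nn/=L;e=abs((q-a[0])@nn)<.0015
    if best is None or e.sum()>best.sum():best=e
qq=q[best];s=np.linalg.svd(qq-qq.mean(0))[2][2];print('plane',len(q),len(qq),s*np.sign(s[2]),qq.mean(0))
```

```text
wing 504 ((560.8511962890625, -37.63590621948242), (8.030683517456055, 42.69306182861328), 55.988365173339844) 0.08468488240921274 [ 0.55861085 -0.03640009  0.08139871]
wing top 456 [ 0.55977586 -0.03726348  0.08211047] ((561.2376708984375, -38.540069580078125), (7.103311538696289, 40.12960433959961), 54.43801498413086)
ang -34.832637811886805
house ((556.9163818359375, -79.54695892333984), (148.5286102294922, 89.85205078125), 83.78585815429688)
orange 646 [array([0.5322, 0.5502, 0.5595]), array([-0.1293, -0.1109, -0.1022]), array([0.0758, 0.0851, 0.0907])]
2553 [0.57504435 0.00598553 0.33218109]
plane 2483 1110 [-0.48437472  0.05236942  0.8732918 ] [ 0.55561369 -0.11188917  0.06993208]
```

```bash
python3 -c "
from h import *
print(delta([.561,-.038,.056],down(145.2)))"
```

```text
(array([  1.5,   0.8, 133.9]), array([-0.001, -0.001, -0.02 ]))
```

Call:
step_arm:
  moves:
    - [0, 0, 45, 0, 0, -0.015, 40]
    - [0, 0, 90, 0, 0, -0.015, 40]
    - [0, 0, 120, 0, 0, -0.015, 40]
    - [0, 0, 134, 0, 0, -0.015, 40]
    - [0, 0, 134, 0, 0, -0.015, 40]
    - [0, 0, 134, 0, 0, -0.015, 40]

```text
clock: 2.45
tcp_pos: [0.563, -0.0398, 0.0576]
orientation: [0.946, 2.994, 0.0]
contact_force: [0.5, 0.3, 0.6]
grip_width: 0.0403
gripper_force: 0.0
```

```bash
python3 -c "
from h import *
print(T()[0]);print(delta([.561,-.038,.056],down(145.2)))"
```

```text
[ 0.56300718 -0.03984342  0.05755999]
(array([2.7, 0.4, 1.6]), array([ 0.001,  0.002, -0.005]))
```

Call:
step_arm:
  grip_force: 40
  moves:
    - [2.5, 0, 1, 0, 0, 0, 30]
    - [2.5, 0, 1, 0, 0, 0, 0]
    - [2.5, 0, 1, 0, 0, 0, 0]
    - [2.5, 0, 1, 0, 0, 0, 0]
    - [2.5, 0, 1, 0, 0, 0, 0]
    - [2.5, 0, 1, 0, 0, 0, 0]

```text
clock: 3.05
tcp_pos: [0.5609, -0.0377, 0.0565]
orientation: [0.944, 2.995, 0.001]
contact_force: [-0.2, 0.0, 7.6]
grip_width: 0.0063
gripper_force: 40.8
```

Call:
step_arm:
  moves:
    - [0, 0, 0, 0, 0, 0.14, 0]
    - [0, 0, 0, 0, 0, 0.28, 0]
    - [0, 0, 0, 0, 0, 0.42, 0]
    - [0, 0, 0, 0, 0, 0.56, 0]
    - [0, 0, 0, 0, 0, 0.7, 0]
    - [0, 0, 0, 0, 0, 0.84, 0]
    - [0, 0, 0, 0, 0, 0.98, 0]
    - [0, 0, 0, 0, 0, 1.1, 0]

```text
clock: 3.85
tcp_pos: [0.5612, -0.0376, 0.0566]
orientation: [2.375, 2.054, 0.003]
contact_force: [-0.5, 0.7, 4.4]
grip_width: 0.0066
gripper_force: 40.8
```

```bash
python3 -c "
from h import *
o=r.get_obs();print(o['tcp_pos'],o['contact_force'],o['moment'],o['joints'].round(2),o['grip_width'],o['gripper_force']);print(delta([.561,-.038,.056],down(145.2)))"
```

```text
[ 0.56117352 -0.03757589  0.05655644] [-0.45544602  0.72955477  4.41971148] [0.02423059 0.12156054 0.06469451] [ 0.18  0.54 -0.29  1.95  0.23  0.69 -0.4 ] 0.006608250569207256 40.78977897763252
(array([-0.4, -0.1,  0.6]), array([ 2.000e-03,  1.000e-03, -1.108e+00]))
```

Call:
step_arm:
  moves:
    - [0, 0, 0, 0, 0, 0, 54]
    - [0, 0, 0, 0, 0, 0, 54]
    - [0, 0, 0, 0, 0, 0, 54]
    - [0, 0, -1, 0, 0, 0, 54]
    - [0, 0, -1, 0, 0, -0.14, 54]
    - [0, 0, -1, 0, 0, -0.28, 54]
    - [0, 0, -1, 0, 0, -0.42, 54]
    - [0, 0, -1, 0, 0, -0.56, 54]

```text
clock: 4.65
tcp_pos: [0.56, -0.0381, 0.0563]
orientation: [-1.701, -2.641, -0.0]
contact_force: [-0.1, 0.4, 0.6]
grip_width: 0.0536
gripper_force: 0.0
```

Call:
step_arm:
  moves:
    - [0, 0, 0, 0, 0, -0.14, 54]
    - [0, 0, 0, 0, 0, -0.28, 54]
    - [0, 0, 0, 0, 0, -0.42, 54]
    - [0, 0, 0, 0, 0, -0.54, 54]
    - [0, 0, 0, 0, 0, -0.54, 54]
    - [0, 0, 0, 0, 0, -0.54, 54]

```text
clock: 5.25
tcp_pos: [0.56, -0.0382, 0.0562]
orientation: [-0.949, -2.994, -0.0]
contact_force: [-0.3, 1.2, -0.4]
grip_width: 0.0542
gripper_force: 0.0
```

The wing only repeats every half turn, so I'll go back to +1.1 rad, regrip there and carry on in further part turns.

Call:
step_arm:
  moves:
    - [0, 0, 0, 0, 0, 0.14, 54]
    - [0, 0, 0, 0, 0, 0.28, 54]
    - [0, 0, 0, 0, 0, 0.42, 54]
    - [0, 0, 0, 0, 0, 0.56, 54]
    - [0, 0, 0, 0, 0, 0.7, 54]
    - [0, 0, 0, 0, 0, 0.84, 54]
    - [0, 0, 0, 0, 0, 0.98, 54]
    - [0, 0, 0, 0, 0, 1.1, 54]

```text
clock: 6.05
tcp_pos: [0.5601, -0.0378, 0.0565]
orientation: [2.379, 2.051, 0.0]
contact_force: [0.4, -0.3, -0.0]
grip_width: 0.0537
gripper_force: 0.0
```

Call:
step_arm:
  moves:
    - [0, 0, 0, 0, 0, 0, 30]
    - [0, 0, 0, 0, 0, 0, 0]
    - [0, 0, 0, 0, 0, 0, 0]
    - [0, 0, 0, 0, 0, 0, 0]
    - [0, 0, 0, 0, 0, 0, 0]
    - [0, 0, 0, 0, 0, 0, 0]

```text
clock: 6.65
tcp_pos: [0.561, -0.0379, 0.0565]
orientation: [2.371, 2.06, 0.002]
contact_force: [5.2, 0.2, -1.6]
grip_width: 0.0062
gripper_force: 39.7
```

Call:
step_arm:
  moves:
    - [0, 0, 0, 0, 0, 0.14, 0]
    - [0, 0, 0, 0, 0, 0.28, 0]
    - [0, 0, 0, 0, 0, 0.42, 0]
    - [0, 0, 0, 0, 0, 0.56, 0]
    - [0, 0, 0, 0, 0, 0.7, 0]
    - [0, 0, 0, 0, 0, 0.84, 0]
    - [0, 0, 0, 0, 0, 0.98, 0]
    - [0, 0, 0, 0, 0, 1.1, 0]

```text
clock: 7.45
tcp_pos: [0.5609, -0.0379, 0.0565]
orientation: [3.1, 0.509, 0.003]
contact_force: [4.8, -0.6, -3.1]
grip_width: 0.0061
gripper_force: 39.7
```

```bash
python3 -c "
from h import *
o=r.get_obs();print(o['tcp_pos'],o['contact_force'],o['moment'],o['joints'].round(2),o['grip_width'],o['gripper_force']);print(delta([.561,-.038,.056],down(145.2)))"
```

```text
[ 0.56092622 -0.03792803  0.05654819] [ 4.77646241 -0.63149659 -3.1442897 ] [-0.13083586 -0.863751    0.09232332] [-0.03  0.52 -0.01  1.96  0.01  0.66 -1.3 ] 0.006112273324827079 39.690047800540924
(array([0. , 0.1, 0.5]), array([ 2.000e-03, -0.000e+00, -2.208e+00]))
```

Call:
step_arm:
  moves:
    - [0, 0, 0, 0, 0, 0.12, 0]
    - [0, 0, 0, 0, 0, 0.24, 0]
    - [0, 0, 0, 0, 0, 0.36, 0]
    - [0, 0, 0, 0, 0, 0.45, 0]
    - [0, 0, 0, 0, 0, 0.5, 0]
    - [0, 0, 0, 0, 0, 0.5, 0]

```text
clock: 8.05
tcp_pos: [0.5609, -0.0379, 0.0565]
orientation: [3.13, -0.266, 0.003]
contact_force: [4.4, -0.3, -2.6]
grip_width: 0.0064
gripper_force: 39.6
```

```bash
python3 -c "
from h import *
o=r.get_obs();print(o['contact_force'],o['moment'],o['joints'].round(2),o['grip_width']);print(delta([.561,-.038,.056],down(145.2)))"
```

```text
[ 4.37412405 -0.31287671 -2.60270512] [-0.11851568 -0.98327488 -0.031934  ] [-0.13  0.52  0.11  1.97 -0.09  0.65 -1.7 ] 0.006352677103530995
(array([0.1, 0.1, 0.5]), array([ 2.000e-03, -1.000e-03, -2.704e+00]))
```

Call:
step_arm:
  moves:
    - [0, 0, 0, 0, 0, 0.05, 0]
    - [0, 0, 0, 0, 0, 0.1, 0]
    - [0, 0, 0, 0, 0, 0.15, 0]
    - [0, 0, 0, 0, 0, 0.15, 0]

```text
clock: 8.45
tcp_pos: [0.5609, -0.0379, 0.0565]
orientation: [3.102, -0.495, 0.003]
contact_force: [5.9, -1.1, -1.5]
grip_width: 0.0065
gripper_force: 53.6
```

```bash
python3 -c "
from h import *
o=r.get_obs();print(o['contact_force'],o['moment'],o['joints'].round(2),o['grip_width']);print(delta([.561,-.038,.056],down(145.2)))"
```

```text
[ 5.90241488 -1.11441912 -1.47235449] [-0.1796702  -1.062081    0.54767624] [-0.16  0.52  0.15  1.97 -0.13  0.65 -1.82] 0.006470808252125928
(array([0.1, 0.1, 0.5]), array([ 2.000e-03, -1.000e-03, -2.851e+00]))
```

Wound 2.85 rad in total, and the moment jumped to 0.55 N m with the grip force rising, so the key is on its stop. Next I release it, rise, and look at the nipple from above.

Call:
step_arm:
  moves:
    - [0, 0, 0, 0, 0, -0.03, 40]
    - [0, 0, 0, 0, 0, -0.03, 50]
    - [0, 0, 0, 0, 0, -0.03, 50]
    - [0, 0, -30, 0, 0, -0.03, 50]
    - [0, 0, -80, 0, 0, -0.03, 60]
    - [0, 40, -130, 0, 0, -0.1, 85]
    - [-20, 80, -160, 0, 0, -0.2, 85]
    - [-40, 105, -170, 0, 0, -0.31, 85]

```text
clock: 9.25
tcp_pos: [0.4897, -0.1263, 0.2288]
orientation: [3.141, -0.007, 0.005]
contact_force: [-0.2, -0.2, -0.4]
grip_width: 0.0851
gripper_force: 0.0
```

Call:
step_arm:
  moves:
    - [0, 0, 0, 0, 0, 0, 85]
    - [0, 0, 0, 0, 0, 0, 85]
    - [0, 0, 0, 0, 0, 0, 85]
    - [0, 0, 0, 0, 0, 0, 85]

```text
clock: 9.65
tcp_pos: [0.4893, -0.1239, 0.2254]
orientation: [-3.141, 0.012, 0.002]
contact_force: [-0.1, -0.0, -0.6]
grip_width: 0.085
gripper_force: 0.0
```

```bash
python3 -c "
from h import *
f=cam('wrist');save(f,'w2.png');print(T()[0],r.get_obs()['joints'].round(2),-f['R'].T@f['t'],f['R'].T[:,2])
np.savez('w2.npz',P=cloud(f),I=f['image'],mtx=f['mtx'],R=f['R'],t=f['t'])"
```

```text
[ 0.48934096 -0.12396738  0.22541604] [-0.02  0.2   0.17  1.97 -0.04  0.97 -1.41] [ 0.565573   -0.12474088  0.36758684] [-0.29840525  0.0022016  -0.95443672]
```

View pics/w2.png

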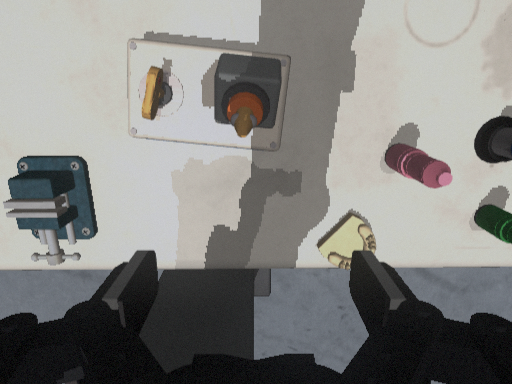

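Wrist view 2: collar at (245,105), brass tip at about (242,133), key wing now at (152,93), blue handpiece's black cup at the right edge (497,139). I'll fit the nipple frame from the depth of both views.

Run:
```python
from h import *
yaw=np.radians(-6.2);ux=np.array([np.cos(yaw),np.sin(yaw),0]);uy=np.array([-np.sin(yaw),np.cos(yaw),0]);uz=np.array([0,0,1.])
n=np.cos(.5)*uz-np.sin(.5)*ux;xn=np.cos(.5)*ux+np.sin(.5)*uz
N=np.stack([xn,uy,n],1)
C=np.array([.5564,-.0797,0])-.038*uy
for nm,roi in(('w1.npz',(180,270,130,230)),('w2.npz',(45,145,205,290))):
    d=np.load(nm);P=d['P'];hsv=cv2.cvtColor(d['I'],cv2.COLOR_RGB2HSV)
    k=np.zeros(P.shape[:2],bool);k[roi[0]:roi[1],roi[2]:roi[3]]=1
    k&=(P[...,2]>.047)&(P[...,2]<.12)
    q=(P-C)@N*1e3
    sat=hsv[...,1]>110
    g=k&~sat; s=k&sat
    hh,e=np.histogram(q[g][:,2],np.arange(40,110,1.));print(nm,'grey',[(int(e[i]),int(hh[i])) for i in np.argsort(hh)[::-1][:8]])
    hh,e=np.histogram(q[s][:,2],np.arange(40,120,1.));print('sat',[(int(e[i]),int(hh[i])) for i in range(len(hh)) if hh[i]>8])
    np.save(nm[:2]+'q.npy',np.c_[q[k],hsv[k]])
```

```text
w1.npz grey [(60, 527), (59, 419), (67, 309), (66, 180), (61, 144), (58, 127), (68, 77), (57, 73)]
sat [(67, 14), (68, 17), (69, 16), (70, 15), (71, 23), (72, 17), (73, 24), (74, 22), (75, 154), (76, 329), (77, 92), (78, 9), (93, 19), (94, 26), (95, 13), (96, 19), (97, 16), (98, 16), (99, 20), (100, 18), (101, 15), (102, 37), (103, 55)]
w2.npz grey [(60, 610), (59, 393), (67, 297), (61, 256), (58, 134), (66, 120), (68, 108), (57, 98)]
sat [(67, 18), (68, 23), (69, 27), (70, 19), (71, 21), (72, 20), (73, 22), (74, 29), (75, 72), (76, 284), (77, 112), (78, 15), (79, 10), (80, 13), (83, 10), (84, 10), (85, 9), (88, 11), (91, 15), (92, 11), (94, 16), (95, 16), (96, 19), (97, 13), (98, 20), (99, 12), (100, 12), (101, 19), (102, 23), (103, 37), (104, 9)]
```

Run:
```python
import numpy as np,cv2
for w in('w1q.npy','w2q.npy'):
    a=np.load(w);q=a[:,:3];s=a[:,4]>110
    for nm,m in(('boss',~s&(abs(q[:,2]-67.3)<1.5)),('collar',s&(abs(q[:,2]-76.3)<1.3)),('tip',s&(q[:,2]>101.5))):
        p=q[m][:,:2].astype(np.float32);p=p[(abs(p-np.median(p,0))<25).all(1)]
        c,R=cv2.minEnclosingCircle(p);print(w,nm,len(p),np.round(c,1),round(R,1),'ext',p.min(0).round(1),p.max(0).round(1),'mean',p.mean(0).round(1))
```

```text
w1q.npy boss 494 [33.1  0.1] 20.7 ext [ 16.9 -15.6] [53.6 20.5] mean [39.6  7.9]
w1q.npy collar 563 [33.  -0.2] 15.6 ext [ 17.7 -15.6] [48.3 14.9] mean [35.3  3.2]
w1q.npy tip 105 [33.2  0.1] 4.5 ext [28.8 -3.9] [37.4  4.4] mean [33.3  0.5]
w2q.npy boss 528 [32.8 -0.5] 20.9 ext [ 17.9 -21.1] [53.6 20.3] mean [40.7 -0.6]
w2q.npy collar 456 [33.2 -0.4] 15.3 ext [ 24.1 -15.3] [47.8 14.2] mean [38.8 -0.5]
w2q.npy tip 77 [33.6 -0.2] 4.3 ext [29.3 -4.1] [37.8  3.8] mean [33.7 -0.2]
```

```bash
cat >> h.py <<'E'
yaw=np.radians(-6.2);ux=np.array([np.cos(yaw),np.sin(yaw),0]);uy=np.array([-np.sin(yaw),np.cos(yaw),0]);uz=np.array([0,0,1.])
n=np.cos(.5)*uz-np.sin(.5)*ux;xn=np.cos(.5)*ux+np.sin(.5)*uz
N=np.stack([xn,uy,n],1)
O=np.array([.5564,-.0797,0])-.038*uy+N@np.array([.0332,-.0001,.0674])
E
python3 -c "
from h import *
print(O,n);print(delta([.508,-.392,.2],down(0)))"
```

```text
[ 0.54912627 -0.11723398  0.07506599] [-0.47662136  0.05177765  0.87758256]
(array([ 20.7, 267.9,  25.3]), array([-0.   ,  0.002, -0.008]))
```

Call:
step_arm:
  moves:
    - [20, 50, 10, 0, 0, 0, 60]
    - [20, 100, 15, 0, 0, 0, 60]
    - [20, 150, 20, 0, 0, 0, 60]
    - [20, 200, 25, 0, 0, 0, 60]
    - [20, 240, 25, 0, 0, 0, 60]
    - [20, 267, 25, 0, 0, 0, 60]
    - [20, 267, 25, 0, 0, 0, 60]
    - [20, 267, 25, 0, 0, 0, 60]

```text
clock: 10.5
tcp_pos: [0.5068, -0.3918, 0.2001]
orientation: [-3.14, 0.015, 0.002]
contact_force: [0.2, 0.8, 0.2]
grip_width: 0.0602
gripper_force: 0.0
```

Run:
```python
from h import *
f=cam('wrist');save(f,'w3.png');print(T()[0],r.get_obs()['joints'].round(2),-f['R'].T@f['t'])
P=cloud(f);d=np.hypot(P[...,0]-.508,P[...,1]+.392)<.03
for z0,z1 in((.1,.106),(.095,.1),(.086,.092),(.06,.084),(.045,.052),(.014,.018)):
    m=d&(P[...,2]>z0)&(P[...,2]<z1);p=P[m][:,:2].astype(np.float32)*1e3
    if len(p)>5: print(z0,len(p),np.round(cv2.minEnclosingCircle(p)[0],1),round(cv2.minEnclosingCircle(p)[1],1),p.min(0),p.max(0))
print(P[d][:,2][P[d][:,2]<.15].max(),delta([.508,-.392,.2],down(0)))
```

```text
[ 0.50730959 -0.39064016  0.20033613] [ 0.36  0.46  0.27  1.69 -0.14  1.02 -0.9 ] [ 0.58307959 -0.39285675  0.34228111]
0.1 243 [ 508.3 -394.2] 7.1 [ 502.01227 -400.7894 ] [ 515.33435 -387.08942]
0.095 201 [ 507.7 -394.5] 9.7 [ 498.45654 -404.03632] [ 517.1912  -385.42392]
0.086 184 [ 507.9 -394.2] 12.6 [ 495.87906 -406.79163] [ 520.2778  -381.96997]
0.06 172 [ 509.5 -394.2] 12.2 [ 508.90994 -406.42755] [ 520.1968  -381.96262]
0.045 181 [ 508.2 -394.2] 14.6 [ 503.01044 -408.85608] [ 522.55865 -379.6874 ]
0.014 335 [ 507.9 -394.2] 21.5 [ 493.9998  -415.65622] [ 529.3312 -373.3067]
0.10524492655360235 (array([0.7, 1.4, 0.3]), array([-0.002,  0.001, -0.008]))
```

View pics/w3.png

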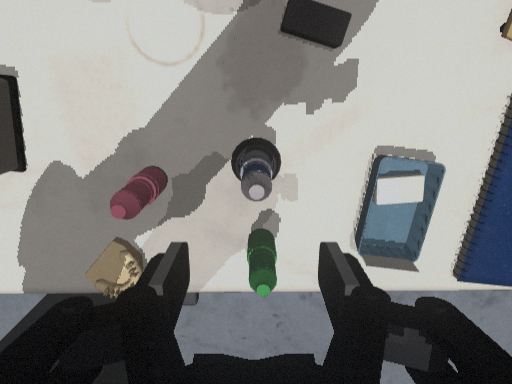

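Call:
step_arm:
  moves:
    - [0.5, 3, 0, 0, 0, -0.005, 60]
    - [0.5, 3, 40, 0, 0, -0.005, 60]
    - [0.5, 3, 80, 0, 0, -0.005, 60]
    - [0.5, 3, 120, 0, 0, -0.005, 60]
    - [0.5, 3, 145, 0, 0, -0.005, 60]
    - [0.5, 3, 150, 0, 0, -0.005, 60]
    - [0.5, 3, 150, 0, 0, -0.005, 60]
    - [0.5, 3, 150, 0, 0, -0.005, 60]

```text
clock: 11.35
tcp_pos: [0.5084, -0.3956, 0.0531]
orientation: [3.14, -0.006, 0.004]
contact_force: [0.6, 0.1, 0.3]
grip_width: 0.0596
gripper_force: 0.0
```

```bash
python3 -c "
from h import *
print(T()[0],r.get_obs()['contact_force']);print(delta([.508,-.3942,.0505],down(0)))"
```

```text
[ 0.50841686 -0.39563722  0.05307071] [0.64066837 0.12055222 0.2991519 ]
(array([-0.4, -1.4,  2.6]), array([ 0.001, -0.002, -0.004]))
```

Call:
step_arm:
  grip_force: 80
  moves:
    - [0, -1.2, 1, 0, 0, 0, 60]
    - [0, -1.2, 1, 0, 0, 0, 30]
    - [0, -1.2, 1, 0, 0, 0, 0]
    - [0, -1.2, 1, 0, 0, 0, 0]
    - [0, -1.2, 1, 0, 0, 0, 0]
    - [0, -1.2, 1, 0, 0, 0, 0]
    - [0, -1.2, 1, 0, 0, 0, 0]

```text
clock: 12.05
tcp_pos: [0.5075, -0.3942, 0.0512]
orientation: [3.141, -0.007, 0.001]
contact_force: [-0.8, 1.8, 6.2]
grip_width: 0.0231
gripper_force: 78.0
```

```bash
python3 -c "
from h import *
o=r.get_obs();print(T()[0],o['contact_force'],o['grip_width'],o['gripper_force']);print(delta([.508,-.3942,.0505],down(0)))"
```

```text
[ 0.50747955 -0.39416276  0.05115911] [-0.81902933  1.75827362  6.23826309] 0.02306824417126509 78.01044344902039
(array([0.5, 0. , 0.7]), array([ 0.   , -0.001, -0.004]))
```

Call:
step_arm:
  moves:
    - [0, 0, -20, 0, 0, 0, 0]
    - [0, 0, -60, 0, 0, 0, 0]
    - [0, 0, -100, 0, 0, 0, 0]
    - [0, 0, -140, 0, 0, 0, 0]
    - [0, 0, -175, 0, 0, 0, 0]
    - [0, 0, -175, 0, 0, 0, 0]
    - [0, 0, -175, 0, 0, 0, 0]

```text
clock: 12.75
tcp_pos: [0.5071, -0.3941, 0.2257]
orientation: [3.141, -0.007, 0.002]
contact_force: [-0.4, -0.1, -2.6]
grip_width: 0.0234
gripper_force: 78.7
```

```bash
cat >> h.py <<'E'
M=np.stack([xn,-uy,-n],1)
def goal(h,off=(.0005,0,.045)): return O+n*h-M@np.array(off)
E
python3 - <<'E'
from h import *
o=r.get_obs();print(T()[0],o['contact_force'],o['grip_width'],o['joints'].round(2))
g=goal(.07);print(g,delta(g,M))
f=cam('wrist');save(f,'w4.png');P=cloud(f);p,A=T();q=(P-p)@A*1e3
m=(abs(q[...,0])<40)&(abs(q[...,1])<20)&(q[...,2]>-10)&(q[...,2]<80)
print(m.sum());Q=q[m]
for z in range(-5,55,5):
    w=Q[abs(Q[:,2]-z)<2.5]
    if len(w)>4:print(z,len(w),w.min(0).round(1),w.max(0).round(1))
E
```

```text
[ 0.50714232 -0.39411604  0.22573398] [-0.38087907 -0.13424265 -2.59294476] 0.02342335714755056 [ 0.36  0.44  0.28  1.66 -0.13  1.06 -0.9 ]
[ 0.49387859 -0.11123216  0.17574827] (array([ -14.5, -282.8,   49.8]), array([-0.026,  0.498,  0.102]))
2308
-5 283 [  4.6 -17.4  -7.5] [13.7 19.1 -2.5]
0 515 [  4.1 -11.8  -2.5] [15.9 13.5  2.4]
5 261 [  6.  -13.2   2.5] [16.5 14.5  7.5]
10 146 [  4.7 -14.    7.5] [16.3 15.1 12.4]
15 176 [  6.8 -12.9  12.5] [15.9 14.1 17.5]
20 164 [  3.3 -13.1  17.5] [15.9 15.2 22.5]
25 145 [  2.2 -13.   22.6] [15.9 15.5 27.5]
30 131 [  2.4 -13.   27.5] [16.1 15.5 32.4]
35 134 [  3.8 -13.1  32.5] [16.  15.1 37.5]
40 115 [  3.9 -13.   37.5] [15.9 15.  42.4]
45 14 [  7.4 -12.5  42.5] [15.1 13.2 44. ]
```

View pics/w4.png

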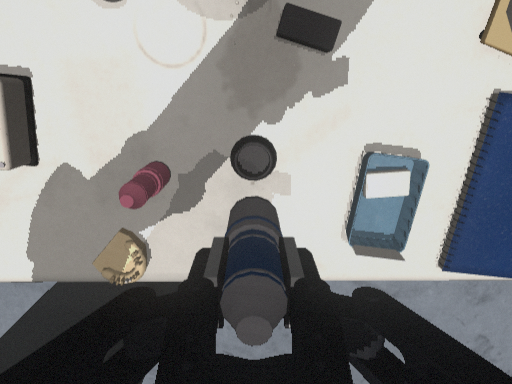

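The handpiece is held straight, running down the middle from (257,330) to (254,205), and the cup behind it is empty at (254,158). Moving over to the nipple.

Call:
step_arm:
  moves:
    - [0, -40, 0, 0, 0, 0, 0]
    - [-10, -85, 0, -0.005, 0.1, 0.02, 0]
    - [-15, -130, 0, -0.01, 0.2, 0.04, 0]
    - [-20, -175, 0, -0.015, 0.3, 0.06, 0]
    - [-25, -220, 0, -0.02, 0.4, 0.08, 0]
    - [-30, -255, 0, -0.026, 0.498, 0.102, 0]
    - [-35, -280, 10, -0.026, 0.498, 0.102, 0]
    - [-35, -283, 15, -0.026, 0.498, 0.102, 0]

```text
clock: 13.6
tcp_pos: [0.47, -0.1076, 0.2074]
orientation: [3.018, -0.156, 0.76]
contact_force: [0.6, 0.4, -1.5]
grip_width: 0.0234
gripper_force: 79.0
```

Call:
step_arm:
  moves:
    - [0, 0, 0, 0, 0, 0, 0]
    - [0, 0, 0, 0, 0, 0, 0]
    - [0, 0, 0, 0, 0, 0, 0]

```text
clock: 13.9
tcp_pos: [0.4738, -0.1121, 0.2103]
orientation: [3.014, -0.167, 0.767]
contact_force: [1.0, 0.8, -1.2]
grip_width: 0.0232
gripper_force: 79.0
```

```bash
sed -i 's/off=(.0005,0,.045)/off=(.0008,.0003,.045)/' h.py
python3 - <<'E'
from h import *
o=r.get_obs();print(T()[0],o['contact_force'],o['grip_width'],o['joints'].round(2))
for h in(.07,.045):print(delta(goal(h),M))
E
```

```text
[ 0.47377498 -0.11213584  0.21034133] [ 1.00677325  0.77178096 -1.1798651 ] 0.023245674673279187 [ 0.05 -0.02  0.05  2.37  0.02  0.3  -1.6 ]
(array([ 0.6, -3.4, 39.9]), array([ 0.001,  0.002, -0.002]))
(array([ 0.7, -3.4, 64.9]), array([ 0.001,  0.002, -0.002]))
```

Call:
step_arm:
  moves:
    - [0, -3, 15, 0, 0, 0, 0]
    - [0, -3, 35, 0, 0, 0, 0]
    - [0.5, -3, 55, 0, 0, 0, 0]
    - [0.5, -3, 64, 0, 0, 0, 0]
    - [0.5, -3, 64, 0, 0, 0, 0]
    - [0.5, -3, 64, 0, 0, 0, 0]
    - [0.5, -3, 64, 0, 0, 0, 0]

```text
clock: 14.6
tcp_pos: [0.5044, -0.1132, 0.1542]
orientation: [3.014, -0.169, 0.766]
contact_force: [0.4, -1.2, -1.2]
grip_width: 0.0235
gripper_force: 79.0
```

Run:
```python
from h import *
o=r.get_obs();print(T()[0],o['contact_force'],o['moment'],o['grip_width'],o['joints'].round(2))
for h in(.04,0.02):print(delta(goal(h),M))
f=cam('wrist');g=cam('side');save(f,'w5.png')
A=cv2.cvtColor(g['image'],cv2.COLOR_RGB2BGR)[110:220,180:300];B=cv2.cvtColor(f['image'],cv2.COLOR_RGB2BGR)[90:290,130:380]
cv2.imwrite('pics/c5.png',np.hstack([cv2.resize(A,(400,366),interpolation=2),cv2.resize(B,(400,366),interpolation=2)]))
# handpiece in tool frame
P=cloud(f);p,A=T();q=(P-p)@A*1e3
m=(abs(q[...,0])<40)&(abs(q[...,1])<20)&(q[...,2]>3)&(q[...,2]<55);Q=q[m]
for z in range(10,60,5):
    w=Q[abs(Q[:,2]-z)<2.5]
    if len(w)>4:print(z,len(w),w.min(0).round(1),w.max(0).round(1))
```

```text
[ 0.50435902 -0.11320104  0.15417874] [ 0.39396975 -1.20504341 -1.24188009] [ 0.07328432  0.61675626 -0.01826153] 0.02349574086531804 [ 0.56  0.18 -0.5   2.34  0.58  0.17 -2.15]
(array([ 0.7, -1.1,  6. ]), array([ 0.002,  0.002, -0.004]))
(array([ 0.8, -1.2, 26. ]), array([ 0.002,  0.002, -0.004]))
10 240 [  4.9 -12.9   7.5] [15.6 15.6 12.4]
15 144 [  5.9 -12.3  12.5] [14.9 14.6 17.5]
20 167 [  4.9 -12.2  17.5] [14.8 15.  22.5]
25 150 [  1.  -12.5  22.7] [14.7 16.1 27.5]
30 141 [  2.3 -12.2  27.5] [14.7 15.7 32.5]
35 137 [  0.6 -12.4  32.6] [14.8 16.1 37.5]
40 101 [  1.5 -12.2  37.5] [14.6 15.9 42.5]
45 69 [  5.  -12.5  42.5] [14.4 14.4 45.2]
```

View pics/c5.png

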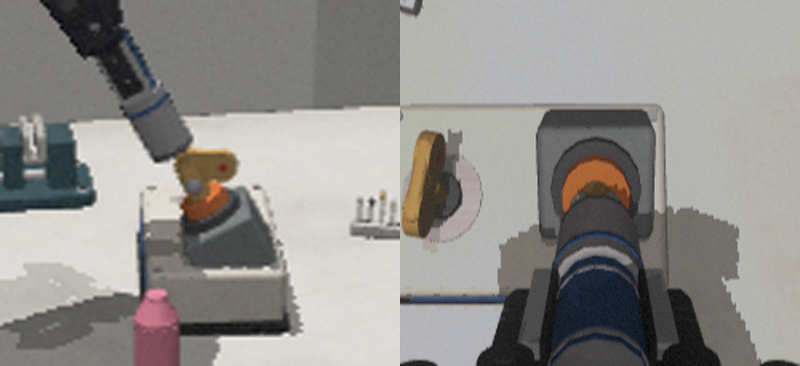

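Side view: mouth just above the tip and parallel to it. Wrist view: the sleeve points at the collar. I'll measure handpiece against boss within the same frame, since the calibration error cancels there.

Run:
```python
from h import *
f=cam('wrist');P=cloud(f);q=(P-O)@N*1e3
hsv=cv2.cvtColor(f['image'],cv2.COLOR_RGB2HSV);s=hsv[...,1]>110
def circ(p,Rr):
    p=p.astype(np.float32);c,rr=cv2.minEnclosingCircle(p);return len(p),np.round(c,2),round(rr,2),p.min(0).round(1),p.max(0).round(1)
rr=np.hypot(q[...,0],q[...,1])<26
for z in(-1,-.5,0,.5,1):pass
m=rr&~s&(abs(q[...,2])<1.5);print('boss',circ(q[m][:,:2],21),np.median(q[m][:,2]))
m=rr&s&(abs(q[...,2]-9)<1.3);print('collar',circ(q[m][:,:2],15.5),np.median(q[m][:,2]))
for z in(52,60,68,76,80):
    m=rr&(abs(q[...,2]-z)<4);p=q[m][:,:2]; 
    # algebraic circle fit
    A=np.c_[2*p,np.ones(len(p))];b=(p**2).sum(1);c=np.linalg.lstsq(A,b,rcond=None)[0]
    print('hp',z,len(p),c[:2].round(2),np.sqrt(c[2]+c[:2]@c[:2]).round(2),p.min(0).round(1),p.max(0).round(1))
m=rr&(q[...,2]>40);print(q[m][:,2].min())
```

```text
boss (706, array([-0.71, -0.24]), 20.69, array([-12.5, -20.7], dtype=float32), array([20. , 20.1], dtype=float32)) 0.04179532439090661
collar (548, array([-0.62, -0.19]), 15.17, array([ -6.2, -14.9], dtype=float32), array([14.4, 14.5], dtype=float32)) 9.074474612110851
hp 52 185 [-1.29  0.02] 14.67 [  1.9 -14.2] [13.8 13.8]
hp 60 222 [-1.19 -0.01] 14.65 [  0.2 -14.7] [13.7 13.7]
hp 68 251 [-1.19  0.02] 14.64 [  0.1 -14.7] [13.7 13.7]
hp 76 234 [-1.25  0.03] 14.78 [  4.2 -13.5] [14.1 13.8]
hp 80 317 [-1.12  0.02] 14.87 [  3.4 -14.4] [14.9 14.2]
46.40463154536942
```

Call:
step_arm:
  moves:
    - [0.5, 0, 4, 0, 0, 0, 0]
    - [0.5, 0, 8, 0, 0, 0, 0]
    - [0.5, 0, 12, 0, 0, 0, 0]
    - [0.5, 0, 16, 0, 0, 0, 0]
    - [0.5, 0, 19, 0, 0, 0, 0]
    - [0.5, 0, 21, 0, 0, 0, 0]
    - [0.5, 0, 21, 0, 0, 0, 0]

```text
clock: 15.45
tcp_pos: [0.5152, -0.1117, 0.1362]
orientation: [3.014, -0.161, 0.767]
contact_force: [0.6, -0.3, -1.9]
grip_width: 0.0233
gripper_force: 79.0
```

```bash
cat > st.py <<'E'
from h import *
o=r.get_obs();F=o['contact_force'];print(o['clock'],'F tool',(T()[1].T@F).round(1),o['moment'].round(2),o['grip_width'].round(4),o['gripper_force'],o['joints'].round(3))
p,A=T();print('mouth in nipple frame mm',((p+A@np.array([.0008,.0003,.045])-O)@N*1e3).round(2),'turn to go',delta(p,M)[1])
E
python3 st.py
```

```text
Traceback (most recent call last):
  File "st.py", line 2, in <module>
    o=r.get_obs();F=o['contact_force'];print(o['clock'],'F tool',(T()[1].T@F).round(1),o['moment'].round(2),o['grip_width'].round(4),o['gripper_force'],o['joints'].round(3))
                                                                                                            ^^^^^^^^^^^^^^^^^^^^^
AttributeError: 'float' object has no attribute 'round'
```

```bash
sed -i "s/o\['grip_width'\].round(4)/o['grip_width']/" st.py; python3 st.py
```

```text
15.45 F tool [-0.4  0.3  1.9] [ 0.1   0.68 -0.  ] 0.023283169562587473 78.97148609161377 [ 0.602  0.244 -0.563  2.33   0.945  0.173 -2.494]
mouth in nipple frame mm [-0.12  1.51 25.08] turn to go [0.    0.002 0.002]
```

Call:
step_arm:
  moves:
    - [0, 0, 0, 0, 0, 0, 0]
    - [0, 0, 0, 0, 0, 0, 0]
    - [0, 0, 0, 0, 0, 0, 0]

```text
clock: 15.75
tcp_pos: [0.515, -0.1123, 0.1363]
orientation: [3.014, -0.163, 0.768]
contact_force: [0.1, 0.1, -0.6]
grip_width: 0.0234
gripper_force: 79.0
```

```bash
cat >> st.py <<'E'
import sys
if len(sys.argv)>1:
    f=cam('wrist');P=cloud(f);q=(P-O)@N*1e3
    hsv=cv2.cvtColor(f['image'],cv2.COLOR_RGB2HSV);s=hsv[...,1]>110
    rr=np.hypot(q[...,0],q[...,1])<26;h=((p+A@np.array([.0008,.0003,.045])-O)@N*1e3)[2]
    def rep(nm,m):
        w=q[m][:,:2].astype(np.float32)
        if len(w)>9:print(nm,len(w),np.round(cv2.minEnclosingCircle(w)[0],2),round(cv2.minEnclosingCircle(w)[1],2),w.min(0).round(1),w.max(0).round(1),np.median(q[m][:,2]))
    rep('boss',rr&~s&(abs(q[...,2])<1.5))
    for z in(h+8,h+20,h+30):
        w=q[rr&(abs(q[...,2]-z)<4)][:,:2];B=np.c_[2*w,np.ones(len(w))];c=np.linalg.lstsq(B,(w**2).sum(1),rcond=None)[0]
        print('hp',z.round(),len(w),c[:2].round(2),np.sqrt(c[2]+c[:2]@c[:2]).round(2))
E
python3 st.py 1
```

```text
15.75 F tool [-0.2 -0.1  0.6] [0.07 0.68 0.04] 0.023433856801716363 78.97114276885986 [ 0.607  0.244 -0.566  2.33   0.947  0.173 -2.495]
mouth in nipple frame mm [-0.12  0.94 25.29] turn to go [0.    0.001 0.   ]
boss 785 [-0.96 -0.26] 20.85 [-12.2 -20.7] [19.7 20.2] -0.045972052656665124
hp 33.0 193 [-0.95  1.05] 14.72
hp 45.0 252 [-0.77  1.04] 14.61
hp 55.0 219 [-0.8   1.01] 14.75
```

q7 is nearing its limit near the wrist singularity, so I'll roll the tool about the handpiece's own axis by -0.4 rad, which is free, and correct y.

Call:
step_arm:
  moves:
    - [0, 0.6, 0, 0, 0, -0.1, 0]
    - [0, 1.1, 0, 0, 0, -0.2, 0]
    - [0, 1.1, 0, 0, 0, -0.3, 0]
    - [0, 1.1, 0, 0, 0, -0.4, 0]
    - [0, 1.1, 0, 0, 0, -0.4, 0]
    - [0, 1.1, 0, 0, 0, -0.4, 0]
    - [0, 1.1, 0, 0, 0, -0.4, 0]

```text
clock: 16.5
tcp_pos: [0.5148, -0.1136, 0.1361]
orientation: [2.9, 0.423, 0.722]
contact_force: [0.4, -0.2, -2.2]
grip_width: 0.0233
gripper_force: 79.0
```

```bash
sed -i "s/delta(p,M)\[1\]/delta(p,M@R.from_rotvec([0,0,-.4]).as_matrix())[1]/" st.py; python3 st.py 1; python3 -c "
from h import *
print('tool->nipple',(N.T@T()[1]).round(2))"
```

```text
16.5 F tool [-0.7 -0.2  2.1] [0.07 0.67 0.03] 0.02326367604829518 79.0022349357605 [ 0.695  0.26  -0.66   2.325  1.014  0.196 -2.152]
mouth in nipple frame mm [-0.23 -0.08 25.16] turn to go [-0.     0.001 -0.002]
boss 806 [-0.67 -0.27] 20.86 [-16.7 -20.9] [20.  20.3] 0.024937644804794795
hp 33.0 195 [-1.07 -0.28] 14.66
hp 45.0 249 [-1.01 -0.23] 14.64
hp 55.0 235 [-1.11 -0.33] 14.84
tool->nipple [[ 0.92  0.39 -0.  ]
 [ 0.39 -0.92 -0.  ]
 [-0.   -0.   -1.  ]]
```

Call:
step_arm:
  moves:
    - [0.3, 0.1, 2, 0, 0, 0, 0]
    - [0.3, 0.1, 4, 0, 0, 0, 0]
    - [0.3, 0.1, 6, 0, 0, 0, 0]
    - [0.3, 0.1, 7, 0, 0, 0, 0]
    - [0.3, 0.1, 8, 0, 0, 0, 0]
    - [0.3, 0.1, 8, 0, 0, 0, 0]

```text
clock: 17.15
tcp_pos: [0.5189, -0.1139, 0.129]
orientation: [2.899, 0.426, 0.721]
contact_force: [0.8, -0.4, -3.0]
grip_width: 0.0234
gripper_force: 79.1
```

```bash
python3 st.py
```

```text
17.15 F tool [-0.8 -0.   3.1] [-0.03  0.6  -0.07] 0.023383603011081458 79.13717150688171 [ 0.665  0.278 -0.632  2.323  1.101  0.191 -2.236]
mouth in nipple frame mm [-0.05  0.07 16.92] turn to go [-0.001  0.002 -0.   ]
```

Call:
step_arm:
  moves:
    - [0, 0, 2, 0, 0, 0, 0]
    - [0, 0, 4, 0, 0, 0, 0]
    - [0, 0, 6, 0, 0, 0, 0]
    - [0, 0, 8, 0, 0, 0, 0]
    - [0, 0, 9, 0, 0, 0, 0]
    - [0, 0, 9, 0, 0, 0, 0]

```text
clock: 17.75
tcp_pos: [0.5232, -0.1143, 0.1213]
orientation: [2.899, 0.426, 0.722]
contact_force: [-2.2, 0.2, 2.8]
grip_width: 0.0231
gripper_force: 79.1
```

```bash
python3 st.py
```

```text
17.75 F tool [-0.5 -0.2 -3.5] [0.07 0.72 0.02] 0.023144386496015613 79.11305665969849 [ 0.639  0.298 -0.608  2.321  1.206  0.187 -2.338]
mouth in nipple frame mm [0.02 0.15 8.08] turn to go [-0.001  0.001  0.   ]
```

Call:
step_arm:
  moves:
    - [0, 0, 1.5, 0, 0, 0, 0]
    - [0, 0, 3, 0, 0, 0, 0]
    - [0, 0, 4.5, 0, 0, 0, 0]
    - [0, 0, 6, 0, 0, 0, 0]
    - [0, 0, 6.5, 0, 0, 0, 0]
    - [0, 0, 6.5, 0, 0, 0, 0]

```text
clock: 18.35
tcp_pos: [0.5262, -0.1146, 0.1157]
orientation: [2.899, 0.426, 0.722]
contact_force: [-6.2, 1.0, 7.2]
grip_width: 0.0237
gripper_force: 79.5
```

```bash
python3 st.py 1; python3 -c "
from h import *
g=cam('side');f=cam('wrist')
A=cv2.cvtColor(g['image'],cv2.COLOR_RGB2BGR)[110:220,180:300];B=cv2.cvtColor(f['image'],cv2.COLOR_RGB2BGR)[60:260,130:380]
cv2.imwrite('pics/c6.png',np.hstack([cv2.resize(A,(400,366),interpolation=2),cv2.resize(B,(400,366),interpolation=2)]))"
```

```text
18.35 F tool [-1.7 -1.1 -9.3] [0.15 0.87 0.04] 0.023685256099237932 79.46302771568298 [ 0.622  0.313 -0.592  2.319  1.282  0.186 -2.413]
mouth in nipple frame mm [0.05 0.17 1.68] turn to go [-0.     0.001  0.   ]
boss 986 [-0.52 -0.19] 20.71 [-17.1 -20.7] [20.  20.5] -0.02277418169898979
hp 10.0 196 [-0.9  -0.06] 14.74
hp 22.0 241 [-0.79 -0.  ] 14.68
hp 32.0 234 [-0.73 -0.03] 14.75
```

View pics/c6.png

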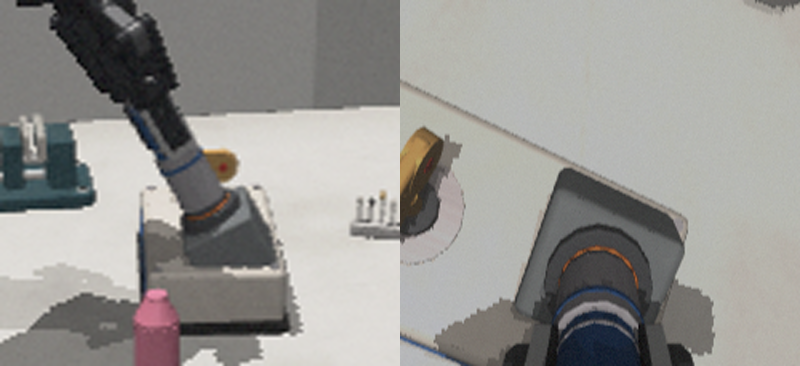

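Only a thin orange rim is left at the boss and the axial force is about 10–11 N: snapped on and pressed in. Now I hold.

Call:
step_arm:
  moves:
    - [0, 0, 0.4, 0, 0, 0, 0]
    - [0, 0, 0.4, 0, 0, 0, 0]
    - [0, 0, 0.4, 0, 0, 0, 0]
    - [0, 0, 0.4, 0, 0, 0, 0]
    - [0, 0, 0.4, 0, 0, 0, 0]
    - [0, 0, 0.4, 0, 0, 0, 0]
    - [0, 0, 0.4, 0, 0, 0, 0]
    - [0, 0, 0.4, 0, 0, 0, 0]

```text
clock: 19.3
tcp_pos: [0.5264, -0.1147, 0.1154]
orientation: [2.898, 0.426, 0.722]
contact_force: [-6.1, 1.9, 8.4]
grip_width: 0.0232
gripper_force: 79.8
```

Call:
step_arm:
  moves:
    - [0, 0, 0, 0, 0, 0, 0]
    - [0, 0, 0, 0, 0, 0, 0]
    - [0, 0, 0, 0, 0, 0, 0]
    - [0, 0, 0, 0, 0, 0, 0]
    - [0, 0, 0, 0, 0, 0, 0]
    - [0, 0, 0, 0, 0, 0, 0]
    - [0, 0, 0, 0, 0, 0, 0]
    - [0, 0, 0, 0, 0, 0, 0]

```text
clock: 20.1
tcp_pos: [0.5264, -0.1146, 0.1154]
orientation: [2.898, 0.426, 0.722]
contact_force: [-7.5, 0.9, 7.7]
grip_width: 0.0235
gripper_force: 79.8
```

Call:
step_arm:
  moves:
    - [0, 0, 0, 0, 0, 0, 0]
    - [0, 0, 0, 0, 0, 0, 0]
    - [0, 0, 0, 0, 0, 0, 0]
    - [0, 0, 0, 0, 0, 0, 0]
    - [0, 0, 0, 0, 0, 0, 0]
    - [0, 0, 0, 0, 0, 0, 0]
    - [0, 0, 0, 0, 0, 0, 0]
    - [0, 0, 0, 0, 0, 0, 0]

```text
clock: 20.9
tcp_pos: [0.5264, -0.1146, 0.1154]
orientation: [2.898, 0.426, 0.722]
contact_force: [-6.9, 0.5, 7.5]
grip_width: 0.0231
gripper_force: 79.8
```

```bash
python3 st.py 1
```

```text
20.9 F tool [-2.4 -0.7 -9.9] [0.13 0.92 0.06] 0.023063421916344792 79.8114538192749 [ 0.621  0.314 -0.591  2.319  1.287  0.186 -2.417]
mouth in nipple frame mm [0.08 0.15 1.4 ] turn to go [-0.     0.001  0.   ]
boss 976 [-0.58 -0.13] 20.78 [-17.1 -20.9] [20.2 20.5] -0.01790387934072773
hp 9.0 193 [-0.8  -0.03] 14.65
hp 21.0 248 [-0.75  0.01] 14.65
hp 31.0 220 [-0.79 -0.04] 14.77
```

```bash
python3 -c "
from h import *
print(r.hand_in())"
```

```text
the job is handed in; nothing more can be done
None
```

I wound the key about 2.85 rad to its stop and pushed the blue handpiece past the snap. It sits about 1.4 mm from the boss face with the collar nearly flush, was held there over two seconds, and I handed in still gripped and pressed; hand-in returned no verdict.

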